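# Bring the ratchet pipe bender back to zero

### The arm

A 6-joint arm with a two-finger parallel gripper is mounted at the origin on the work surface. World frame = base frame: x ahead of the robot, y to its left, z up, the work surface at z = 0. Lengths are in m, angles in rad, forces in N, time in s.
With the tool pointing down it reaches from about 0.35 to 0.975 m from the base axis. Payload 7.1 kg.
Tool frame: the origin (TCP) lies between the finger pads; the fingertips stand tips_ahead ahead of it and the grasp point (between the pads) lies 5 mm behind it (tips_ahead is the distance from the TCP to the fingertips, in m); z points along the fingers, y is the line along which they close (so a half turn about z gives the same grasp; the last joint's range is limited). The gripper opens to 88 mm and grips with 3 to 60 N. Pads are 20 mm wide; open, the fingers measure 115 mm over their backs; the gripper's body (75 mm by 178 mm) begins 61 mm behind the grasp point.
Start: joints at [-0.019, 0.423, 1.63, -0, 1.089, -0.019], TCP at [0.625, 0, 0.237] pointing down, gripper open.
Joint ranges: [-3, 3], [-0.9, 2.11], [0.09, 2.58], [-1.31, 4.45], [0.11, 2.69], [-2.54, 2.54]. Speed limits (rad/s): [2.39, 2.39, 3.01, 3.14, 3.14, 3.14].

### API

Orientations are given as a 3x3 rotation matrix whose columns are the frame's x, y, z axes.
In Python, from workcell import move_pose, move_linear, set_joints, ungrasp, gripper_close, hold, ik, state, get_image, camera_params, PlanningError, job_done, tips_ahead gives the robot as it stands. The module is installed in compiled form; this text tells all that it offers. Calls block until the motion is done:
- move_pose(position, orientation): joint-space move of the TCP to a pose.
- move_linear(position, orientation=None, speed=0.15, max_force=None): straight line of the TCP; orientation=None keeps the orientation; speed is the mean speed in m/s. With max_force (N) it stops when the force on the tool has changed by that much, and returns True; else False.
- set_joints(angles): joint-space move.
- ungrasp() and gripper_close(): open the fingers fully, or close them until they stop; the grip force is fixed at half the most.
- hold(seconds).
- ik(position, orientation): joint angles nearest the present ones, or None.
- state(): the state.
- get_image(name): name is "scene" or "side" or "wrist"; returns the picture (384x512x3 uint8, blue, green, red); there is no depth.
- camera_params(name): a dict with "fx", "fy", "cx", "cy" (pixels), "R" (3x3) and "t" (3): a world point X has camera coordinates R X + t. Camera axes: x right, y down, z forward; pixel columns grow to the right and rows downward; lengths in m; the calibration is good to about 2 mm. A picture is of the moment at which its call begins: read the wrist's pose just before it. camera_params takes no time and is no camera call; for the wrist camera it gives the pose at the moment of the call.
A pose or a line that the arm cannot do raises PlanningError and nothing moves.
- job_done(): hands the job in; it is judged then, once.
The state is a dict: "clock": time; "q": joint angles; "joint_vel": joint speeds; "joint_torque": joint torques, N m; "position": TCP position; "orientation": TCP orientation; "force": force on the tool from outside, world axes, zero at the start; "moment": the same for the moment, N m; "opening": finger opening in m; "gripper_force": force on a finger pad.
Only numpy, scipy, OpenCV 4.12 (cv2) and the standard library are available. Lean on these libraries where they do the work, as an engineer would, in place of code of your own. Each camera call takes 0.05 s, during which the arm holds its last target. There are 200 camera calls.

### The job

The pipe bender has been left part-way through its stroke with its pawl in the ratchet wheel. Flip the pawl out of the teeth, swing the handle arm all the way back until it rests against the stop post, and then flip the pawl back in so that it sits fully between two teeth, ready for the next pipe. Leave the other things on the bench where they are.

Things in the scene. Friction and masses are not known exactly. Their poses are not given: they have to be found in the camera images.
- bender: Bench pipe bender, bolted down: 250 x 250 mm steel base plate 12 mm thick, and on it a round grooved former of 160 mm diameter, top at 50 mm. Origin: on the bench, on the upright axis of former, ratchet wheel and arm; z up. In this frame the pawl is on the +y side, the handle arm on the -x side.
- wheel_axis (a point): Middle of the top of the arm's plate, on the axis, 74 mm above the bench. Under it, turning with the arm, lies the ratchet wheel: 104 mm diameter, 18 saw teeth, 52 to 63 mm above the bench.
- swing_arm (a joint): Arm angle in rad: 0 = against the stop post, grows clockwise seen from above (bending), 1.9 at most. At value q the arm points, from the bender's axis, in direction 4.014 - q rad, counter-clockwise from the bender's +x. Pawl in: backward (towards 0) it locks within one tooth, 0.35 rad. Pawl out: it turns freely both ways against about 2 N at the grip and stays where left.
- grip_mid (a point): Middle of the black rubber grip of the arm, a level round bar 32 mm thick and 118 mm long, 205 mm from the axis, its centre 69 mm above the bench; x points outward along the arm. Nothing stands below or beside the grip.
- stop_post (a point): Top of the upright steel stop post (16 mm thick, 76 mm high) on the base plate; the arm's grey plate (44 mm wide) meets it when the arm is fully back. Beside it stands a low back block for the pipe, 54 mm high.
- pawl (a joint): Pawl angle in rad: 0 = fully in between two teeth (up to 0.2 when it rests on a tooth's slope), 0.8 = fully out, at its stop; grows counter-clockwise seen from above. An over-centre spring snaps it in from below 0.42, out from above, and holds it there; about 3 N at the knob. It drops fully in only where a tooth gap faces it; with the arm at the stop one does.
- pawl_pivot (a point): Pivot of the pawl, on the former, 63 mm above the bench (top of the pawl, a flat steel bar 10 mm thick). Its coil spring runs over it, up to 75 mm above the bench, from a post near the wheel to a pin on the pawl's tail, 25 mm from the pivot.
- pawl_knob (a point): Point on the axis of the pawl's upright black knob (20 mm diameter, from 68 to 104 mm above the bench), 90 mm above the bench, 60 mm from the pivot at the tail of the pawl. The knob moves with the pawl on a level arc about the pivot: counter-clockwise (towards the wheel and the arm) takes the pawl out.
- elbow: Bystander: loose finished 90 degree elbow of bare 20 mm conduit, about 180 mm across; origin near its middle on the bench.
- stock_box: Bystander: open cardboard stock box of couplings, 170 x 110 x 75 mm; origin under its middle.
- tin: Bystander: round tin, 72 mm diameter, 110 mm high; origin under its middle.
- junction_box: Bystander: square open steel junction box, 100 x 100 x 48 mm; origin under its middle.

How it is judged:
By the outcome, as a careful person would: the job done as asked, in the order asked, and still so for the second after the job is handed in, with the robot touching nothing.
It also fails if it takes over 70 s, if anything falls off the work surface, if the arm or the gripper's body presses on something with over 40 N, if the wrist force passes 120 N, or if a joint passes its speed limit or range.

## Working session

There is one attempt and no reset: what is moved stays moved. The work goes in short steps, each a Python script; the robot and the scene stay as the last script left them, time stands still between calls to the robot, and variables do not carry over. Pictures are saved under pics/ and viewed, at most 10 in all, crops included, and the job is handed in when it is done.

```bash
mkdir -p pics; python3 - <<'E'
from workcell import *
import cv2,numpy as np
for n in("scene","side"):
    im=get_image(n); cv2.imwrite(f"pics/{n}0.png",cv2.resize(im,(800,600),interpolation=cv2.INTER_CUBIC))
    p=camera_params(n); print(n,p["fx"],p["cx"],p["cy"],-p["R"].T@p["t"],p["R"][2])
print(tips_ahead,state()["clock"])
E
```

```text
scene 433.2829383450922 254.98202199988467 194.5657248139962 [ 1.25104609 -0.47148523  0.91363228] [-0.58462721  0.39460631 -0.70887015]
side 424.0928340594882 257.8271211370708 195.8776678299576 [-0.0382238  -0.80946772  1.14455291] [ 0.41286267  0.55451043 -0.72253899]
0.014 0.1
```

View pics/scene0.png

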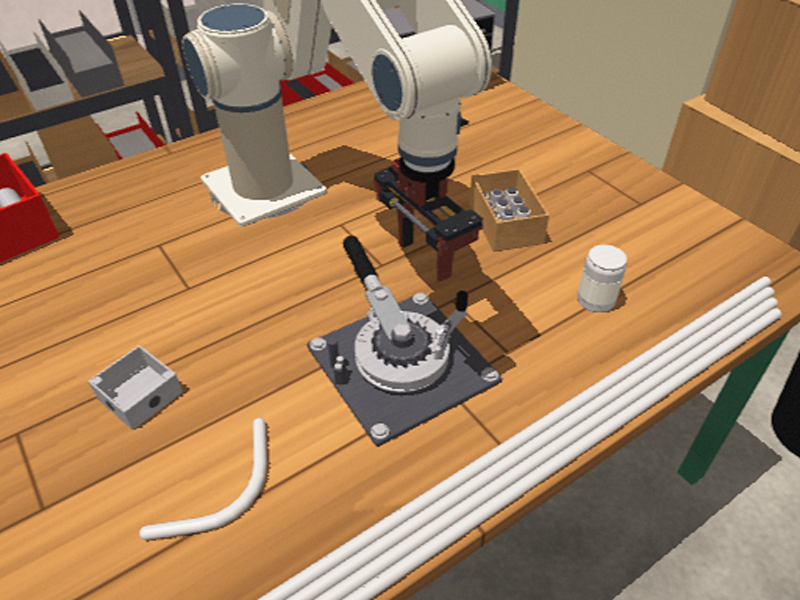

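View pics/side0.png

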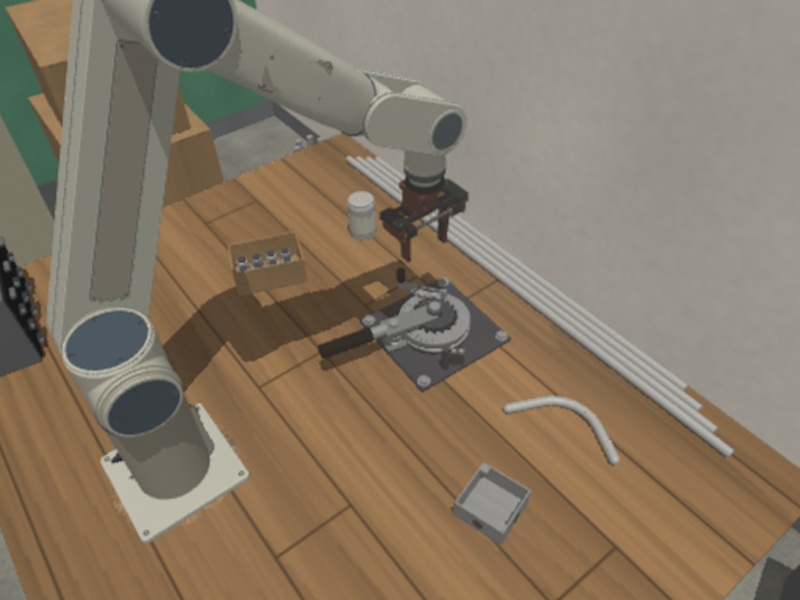

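The scene view shows the hub near (402,330), the grip from (350,243) to (375,280), the pawl knob near (461,300) and the stop post near (338,360). In the side view the hub is near (435,308) and the knob near (401,275). I'll enlarge both around the bender.

```bash
python3 - <<'E'
import cv2
from workcell import *
# 512-scale crops: scene x 190..330,y 145..285 ; side x 195..335,y 160..250
a=get_image("scene")[140:290,190:330]; b=get_image("side")[160:260,195:335]
cv2.imwrite("pics/c1.png",cv2.resize(a,None,fx=4,fy=4,interpolation=cv2.INTER_CUBIC))
cv2.imwrite("pics/c2.png",cv2.resize(b,None,fx=5,fy=5,interpolation=cv2.INTER_CUBIC))
E
```

```text
(no output)
```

View pics/c1.png

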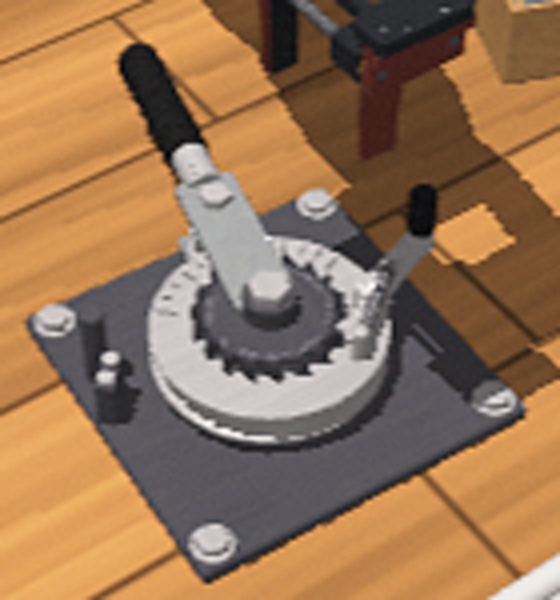

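View pics/c2.png

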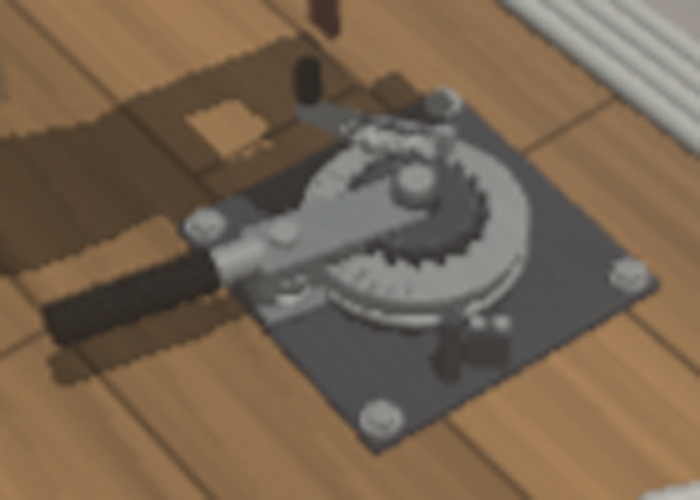

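```bash
cat >geo.py <<'E'
import numpy as np
from workcell import camera_params
def rays(n,px):
    p=camera_params(n); C=-p["R"].T@p["t"]
    d=p["R"].T@np.array([(px[0]-p["cx"])/p["fx"],(px[1]-p["cy"])/p["fy"],1]); return C,d
def atz(n,px,z):
    C,d=rays(n,px); return C+d*(z-C[2])/d[2]
s=lambda x,y:(190+(x+.5)/4-.5,140+(y+.5)/4-.5)
e=lambda x,y:(195+(x+.5)/5-.5,160+(y+.5)/5-.5)
E
python3 - <<'E'
from geo import *
np.set_printoptions(precision=4,suppress=True)
for nm,z,a,b in [("cL",.012,(30,325),(377,453)),("cB",.012,(207,580),(660,283)),("cR",.012,(523,408),(445,85)),("cT",.012,(330,190),(180,230)),
 ("boltL",.02,(54,317),(381,417)),("boltB",.02,(211,540),(631,272)),("boltR",.02,(493,397),(445,101)),("boltT",.02,(317,203),(205,223)),
 ("hub",.084,(268,284),(415,183)),("gripout",.069,(138,58),(52,325)),("gripin",.069,(185,145),(212,272)),("knob90",.09,(423,205),(307,76)),("knobtop",.104,(424,191),(307,64)),("pA",.076,(90,320),(450,330)),("pB",.06,(110,358),(472,325)),("springend",.072,(365,340),(438,147)),("knobbar",.063,(421,240),(305,110))]:
    print(nm,atz("scene",s(*a),z)[:2],atz("side",e(*b),z)[:2])
E
```

```text
cL [ 0.5001 -0.1593] [ 0.4882 -0.1607]
cB [ 0.7431 -0.1719] [ 0.7364 -0.1707]
cR [0.7514 0.0725] [0.7494 0.0784]
cT [0.511  0.0901] [0.5023 0.0833]
boltL [ 0.5098 -0.1448] [ 0.5051 -0.1441]
boltB [ 0.725  -0.1568] [ 0.7223 -0.1551]
boltR [0.7375 0.0575] [0.7325 0.0587]
boltT [0.5232 0.0692] [0.5165 0.0712]
hub [ 0.6179 -0.0396] [ 0.6199 -0.0397]
gripout [0.3581 0.0202] [0.3598 0.0222]
gripin [ 0.4605 -0.0033] [ 0.4697 -0.0066]
knob90 [0.6228 0.0843] [0.6239 0.0872]
knobtop [0.6234 0.0837] [0.6228 0.0852]
pA [ 0.5719 -0.1475] [ 0.5579 -0.1503]
pB [ 0.5945 -0.1474] [ 0.581  -0.1463]
springend [ 0.6845 -0.0102] [ 0.6627 -0.0141]
knobbar [0.6282 0.0803] [0.6177 0.0826]
```

```bash
cat >>geo.py <<'E'
from workcell import *
AX=np.array([.620,-.041]); YAW=-.054
def Rd(xdir):  # tool down, tool x along xdir (level)
    x=np.array([xdir[0],xdir[1],0.]);x/=np.linalg.norm(x);z=np.array([0,0,-1.]);return np.c_[x,np.cross(z,x),z]
E
python3 - <<'E'
from geo import *
np.set_printoptions(precision=4,suppress=True)
for a in [(421,240),(405,262),(390,287),(378,305),(365,350)]: print(a,atz("scene",s(*a),.065)[:2])
for b in [(305,108),(325,117),(350,126),(440,150)]: print(b,atz("side",e(*b),.065)[:2])
print("jbox",atz("scene",(140*.64,390*.64),.02),"elb",atz("scene",(262*.64,425*.64),.01))
print(state()["orientation"], camera_params("wrist"))
E
```

```text
(421, 240) [0.6297 0.079 ]
(405, 262) [0.6398 0.0574]
(390, 287) [0.6521 0.0351]
(378, 305) [0.6604 0.0189]
(365, 350) [ 0.6866 -0.0115]
(305, 108) [0.6178 0.0826]
(325, 117) [0.6233 0.066 ]
(350, 126) [0.6317 0.0473]
(440, 150) [ 0.6664 -0.0121]
jbox [ 0.4336 -0.4395  0.02  ] elb [ 0.6056 -0.3024  0.01  ]
[[ 0.     1.    -0.001]
 [ 1.    -0.     0.   ]
 [ 0.    -0.001 -1.   ]] {'fx': 333.6940112124277, 'fy': 333.6940112124277, 'cx': 255.49653276181718, 'cy': 195.56330806176095, 'R': array([[ 1.    , -0.0003,  0.0002],
       [-0.0003, -0.9592,  0.2829],
       [ 0.0001, -0.2829, -0.9592]]), 't': array([-0.6237, -0.0339,  0.3897])}
```

```bash
cat >>geo.py <<'E'
PIV=np.array([.6475,.0305]); V=np.array([-.0245,.0545])
rot=lambda a:np.array([[np.cos(a),-np.sin(a)],[np.sin(a),np.cos(a)]])
def best(p,d):
    c=[(abs(j[5]),R) for R in (Rd(d),Rd(-np.asarray(d))) if (j:=ik(p,R)) is not None]
    return min(c,key=lambda t:t[0])[1]
def pawl(ths,sgn,gap=.02,start=.045,z=.094,F=20):
    """closed fingertips push knob along arc; sgn=+1 ccw"""
    T=lambda th:sgn*(rot(th+np.pi/2)@V)/.06
    K=lambda th:PIV+rot(th)@V
    t=T(ths[0]); p=K(ths[0])-t*start; R=best([*p,z],t)
    move_pose([*p,.2],R); move_linear([*p,z],R,.12,max_force=15)
    flip=1 if R[:2,0]@t>0 else -1
    for th in ths:
        t=T(th); p=K(th)-t*gap
        hit=move_linear([*p,z],Rd(flip*t),.05,max_force=F)
        st=state(); print(round(th,2),hit,st["position"].round(4) if hasattr(st["position"],"round") else st["position"],np.round(st["force"],1))
        if hit: break
    p=np.array(state()["position"]); 
    move_linear([*(p[:2]-t*.02),z],speed=.1); move_linear([*(p[:2]-t*.02),.2],speed=.2)
E
python3 - <<'E'
from geo import *
gripper_close()
pawl([0,.15,.3,.45,.6,.7],+1)
im=get_image("scene")[140:290,190:330]; import cv2
cv2.imwrite("pics/d1.png",cv2.resize(im,None,fx=4,fy=4,interpolation=cv2.INTER_CUBIC)); print(state()["clock"])
E
```

```text
0 False [0.6416 0.0933 0.0942] [ 1.6  1.6 -0.6]
0.15 False [0.6321 0.0916 0.0941] [1.6 1.8 0.3]
0.3 False [0.623  0.0884 0.0939] [-0.3  0.3  0.1]
0.45 False [0.6148 0.0841 0.094 ] [0.  0.2 0.6]
0.6 False [0.6073 0.0787 0.0941] [-0.2 -0.3  0.5]
0.7 False [0.6026 0.0745 0.0941] [ 0.6  1.  -0.5]
7.1417
```

View pics/d1.png

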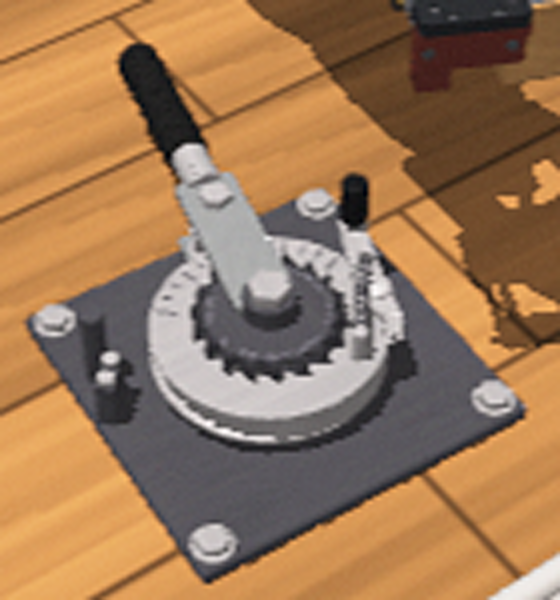

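The pawl is out: its knob is now near (355,185) in the crop and its tip is clear of the wheel. Next I swing the arm back.

```bash
python3 - <<'E'
from geo import *
import cv2
print("knob out",atz("scene",s(355,183),.104))
P=lambda f,z=.065:[*(AX+.205*np.array([np.cos(f),np.sin(f)])),z]
D=lambda f:np.array([np.cos(f),np.sin(f)])
f=2.911; ungrasp()
end=4.22; n=10
R=best(P(f),D(f)); flip=np.sign(R[:2,0]@D(f))
print(ik(P(end),Rd(flip*D(4.0))))
move_pose(P(f,.18),R); print(move_linear(P(f),R,.12,max_force=15))
for f in np.linspace(f,end,n+1)[1:]:
    hit=move_linear(P(f),Rd(flip*D(min(f,4.0))),.1,max_force=14)
    print(round(f,3),hit,np.round(state()["force"],1))
    if hit: break
p=np.array(state()["position"]);g=np.arctan2(*(p[:2]-AX)[::-1])%(2*np.pi); print("tcp angle",g)
move_linear(P(g-.1),None,.08); move_linear(P(g-.1,.2),None,.15)
im=get_image("scene")[140:290,190:330]
cv2.imwrite("pics/d2.png",cv2.resize(im,None,fx=4,fy=4,interpolation=cv2.INTER_CUBIC)); print(state()["clock"])
E
```

```text
knob out [0.59072245 0.05053338 0.104     ]
None
False
3.042 False [-0.1  0.1  0.1]
3.173 False [-1.5  0.6 -0.9]
3.304 False [-0.7 -0.6 -0.7]
3.435 False [ 0.   1.1 -0.1]
3.566 False [ 0.6 -0.5  0.2]
3.696 False [-0.7 -0.3  0.6]Traceback (most recent call last):
  File "<stdin>", line 12, in <module>
workcell.PlanningError: the arm cannot follow that straight line within its joint ranges
```

```bash
python3 - <<'E'
from geo import *
import cv2
P=lambda f,z=.065:[*(AX+.205*np.array([np.cos(f),np.sin(f)])),z]
D=lambda f:np.array([np.cos(f),np.sin(f)])
f0=3.696; end=4.22
q=state()["q"]; print(np.round(q,2)); R=np.array(state()["orientation"]); flip=-np.sign(R[:2,0]@D(f0))
print([None if (j:=ik(P(f),Rd(flip*D(min(f,4.0))))) is None else round(j[5],2) for f in (3.66,3.8,4.,4.22)])
f0=3.66  # ease back so the finger is off the bar
move_linear(P(f0),None,.08); move_linear(P(f0,.2),None,.2)
move_pose(P(f0,.2),Rd(flip*D(f0))); print(move_linear(P(f0),None,.12,max_force=10))
for f in np.linspace(f0,end,6)[1:]:
    hit=move_linear(P(f),Rd(flip*D(min(f,4.0))),.08,max_force=14)
    print(round(f,3),hit,np.round(state()["force"],1))
    if hit: break
p=np.array(state()["position"]);g=np.arctan2(*(p[:2]-AX)[::-1])%(2*np.pi); print("tcp angle",g)
move_linear(P(g-.1),None,.08); move_linear(P(g-.1,.2),None,.15)
im=get_image("scene")[140:290,190:330]
cv2.imwrite("pics/d2.png",cv2.resize(im,None,fx=4,fy=4,interpolation=cv2.INTER_CUBIC)); print(state()["clock"])
E
```

```text
[-0.35  0.49  2.06  0.    0.58 -2.47]
[np.float64(0.71), np.float64(0.54), np.float64(0.31), np.float64(0.29)]
False
3.772 False [ 0.1 -0.2 -0.5]
3.884 False [-0.9  0.7  0.6]
3.996 False [-0.9 -0.4 -0.9]
4.108 False [-3.8  2.1  2.1]
4.22 True [-1.9  0.5  1.7]
tcp angle 4.102082223119167
22.275
```

View pics/d2.png

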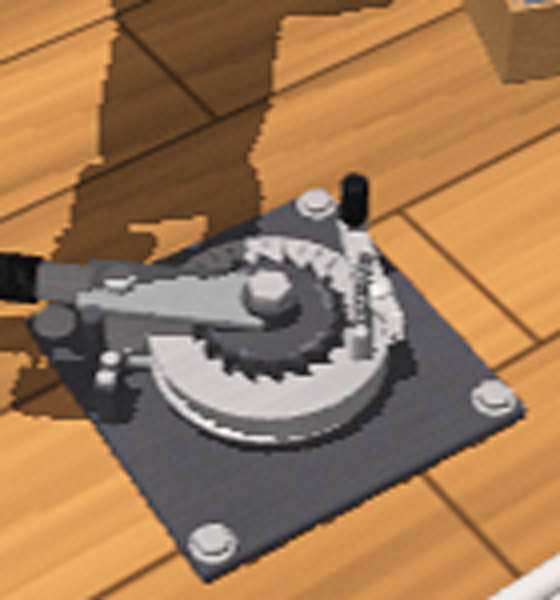

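The arm is against the post: the plate covers the post near (100,290), and the contact angle is 4.102 against 4.097 expected. Now I flip the pawl back in.

```bash
python3 - <<'E'
from geo import *
import cv2
gripper_close()
pawl([.8,.65,.5,.35,.2,.08],-1,start=.04)
p=np.array(state()["position"]); move_linear([p[0]-.02,p[1]+.0,.3],None,.2)
im=get_image("scene")[140:290,190:330]
cv2.imwrite("pics/d3.png",cv2.resize(im,None,fx=4,fy=4,interpolation=cv2.INTER_CUBIC))
im=get_image("side")[160:260,175:335]
cv2.imwrite("pics/d4.png",cv2.resize(im,None,fx=5,fy=5,interpolation=cv2.INTER_CUBIC)); print(state()["clock"])
E
```

```text
0.8 False [0.5847 0.0324 0.0941] [-0.4 -1.1  0.5]
0.65 False [0.5854 0.0415 0.0939] [-0.3 -0.9  0.7]
0.5 False [0.5877 0.0506 0.0939] [-0.8 -0.2 -0.8]
0.35 False [0.5914 0.0592 0.0939] [-1.2  0.7 -0.1]
0.2 False [0.5963 0.0672 0.0939] [ 0.3  0.9 -0.9]
0.08 False [0.601  0.073  0.0939] [-0.6  1.1  0.2]
29.575
```

View pics/d3.png

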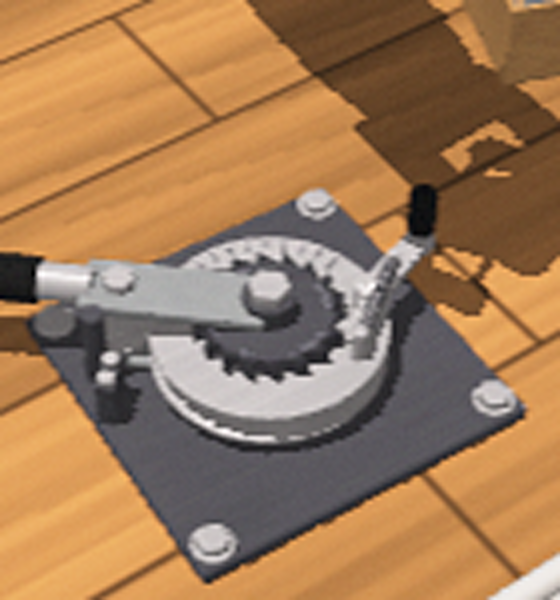

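View pics/d4.png

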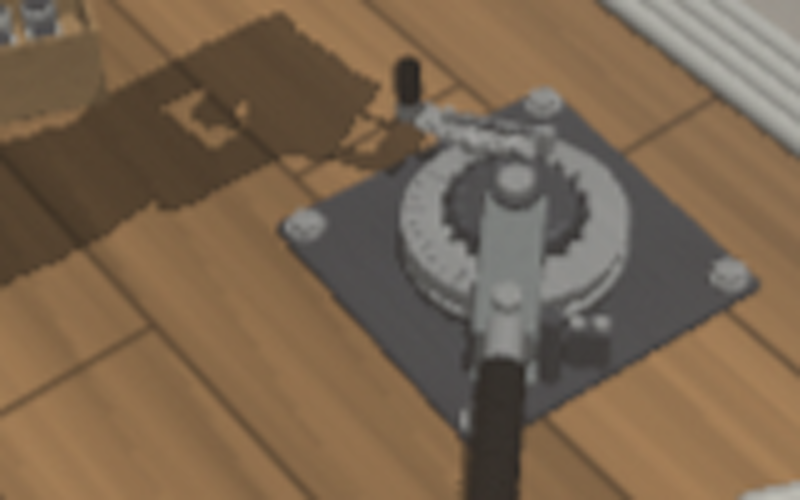

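The knob is back where it began in both views (scene (423,190), side (407,65)), and the in–out chord of 47 mm matches 0.8 rad, so the pawl is fully in. I'll check the arm angle once and hand in.

```bash
python3 - <<'E'
from geo import *
e2=lambda x,y:(175+(x+.5)/5-.5,160+(y+.5)/5-.5)
for h,b in [(atz("scene",s(269,284),.084),atz("scene",s(119,275),.08)),(atz("side",e2(516,177),.084),atz("side",e2(508,290),.08)),(atz("side",e2(516,177),.084),atz("side",e2(495,450),.072))]:
    d=(b-h)[:2]; print(np.linalg.norm(d),"q",4.014+YAW-np.arctan2(d[1],d[0])%(2*np.pi))
E
```

```text
0.09953462341775034 q -0.02306393822712005
0.10001122910689321 q -0.00646223330603668
0.22511743104399873 q -0.0013747910428292265
```

Arm angle is zero within measurement error; the gripper is clear, so I hand in.

```bash
python3 -c "
from workcell import *
print(job_done(),state()['clock'])"
```

```text
the job is handed in; nothing more can be done
the job is handed in; nothing more can be done
```

The job is handed in at about 30 s: the pawl was flipped out, the arm swung back against the stop post (camera angle about 0 rad), and the pawl flipped back in, with its knob in the same place in the images as when engaged at the start.

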